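# Unlatch the board test fixture and open its lid

## Task

Open the test fixture so that the board in it can be changed: press down the release tab at its front until the lid springs up, then push the lid all the way back against its stop and take the hand away. Nothing is to be picked up: leave the board untouched in its nest and everything else on the mat where it lies.

Things in the scene. Friction and masses are not known exactly. Their poses are not given: they have to be found in the camera images.
- fixture: Board test fixture, screwed to the bench: a grey box 160 mm deep (x), 190 mm wide (y), its top plate 62 mm above its underside, with a hinged lid over it. Origin at the centre of its underside (3 mm above the bench, on the mat); x points from the latch side (front, towards the robot) to the hinge side, z up. Its yaw is within 0.45 rad of facing the robot squarely (0).
- tab_press (a point): Pressing point of the release tab: centre of the ribbed top of a black thumb plate, 42 mm wide (y), sticking out of the middle of the fixture's front; the plate reaches 16 mm further to the front. At x -116, y 0, z +64.5 mm in the fixture frame at rest; moves with the tab. The tab's upright steel hook begins 26 mm behind this point (18 mm at full press) and stands 26 mm higher.
- tab (a joint): Release tab, a sprung rocker on a pin 30 mm behind the pressing point: 0 at rest, grows (rad) as the thumb plate is pressed down, stop at 0.26. Straight down at the pressing point it takes about 4 N to start, 6 N at 0.17, where its hook lets the lid go, and 8 N at the stop (8 mm down). It springs back when let go.
- lid (a joint): Lid angle (rad): 0 shut and latched, grows as it opens upward and to the rear; fully open at its stop, 1.9 (19 degrees past upright). Let go by the latch it rises by itself, damped, within about 2 s to between 0.6 and 1.1; from there spring and hinge friction balance it: it stays where it is left, and 1 to 3 N at its edge push it on.
- lid_edge (a point): Middle of the lid's front lower edge, 134 mm from the hinge axis; moves with the lid. Site x runs along the lid to the hinge, z out of its upper face. The lid is an aluminium frame 170 mm wide, 12 mm thick, front bar 20 mm deep, clear window behind. A keeper strip 34 mm wide, 5 mm thick sticks out 9 mm past this edge. Four pusher rods stand 12 mm out of the underside, 45 to 91 mm from the hinge.
- hinge (a point): Middle of the lid's hinge axis, which runs along the fixture's y; at x +68, z +85 mm in the fixture frame. The lid's underside lies 5 mm below the axis when shut.
- board_centre (a point): Centre of the loose circuit board under test, 51 x 66 x 2 mm, lying in its nest on the fixture's top plate under the lid, at x 0, y 0, z +63 mm in the fixture frame. It stays where it is, untouched.
- spool: Bystander: reel of solder wire standing on its flange beside the fixture, 62 mm across, 52 mm high; origin at the centre of its underside
- syringe: Bystander: flux syringe lying flat, about 130 mm long with its needle, 19 mm across; origin at the centre of its underside
- tweezers: Bystander: tweezers lying flat, 130 mm long, 9 mm high; origin at the centre of its underside
- spare_board: Bystander: spare bare circuit board lying flat, 40 x 55 x 2 mm (3.2 mm over its chips); origin at the centre of its underside
- driver: Bystander: screwdriver lying flat, 120 mm long, black handle; origin at the middle of its underside
- flux_tin: Bystander: round flat metal tin, 54 mm across, 24 mm high; origin at the centre of its underside
- cleaner: Bystander: black pot of brass wool, 66 mm across, 50 mm high; origin at the centre of its underside
- board: The same circuit board as a body; origin at the centre of its underside, axes along the fixture's when it lies in its nest.

How it is judged:
On the way, in this order (a step that is already met when the one before it is completed fails the run):
1. the release tab is pressed down (value of joint tab above 0.08 rad), for 0.02 s.
2. the lid has come up on its spring (value of joint lid above 0.5 rad), for 0.1 s.
At the end, for the whole second after the job is handed in: The lid stands still within 0.1 rad of its stop (angle over 1.80 rad), the release tab has sprung back, the board lies in its nest (within 5 mm) and every bystander is within 20 mm of where it stood (value of joint lid above 1.8 rad and velocity of joint lid between -0.1 and 0.1 rad/s and value of joint tab below 0.04 rad and x of board_centre in the frame of fixture between -0.005 and 0.005 m and y of board_centre in the frame of fixture between -0.005 and 0.005 m and z of board_centre in the frame of fixture below 0.067 m and not (distance of any of spool, syringe, tweezers, spare_board, driver, flux_tin, cleaner from where it was at the start of the episode above 0.02 m)); the robot touches nothing.
It fails at once if a thing on the mat is lifted or pushed more than 20 mm (distance of any of spool, syringe, tweezers, spare_board, driver, flux_tin, cleaner from where it was at the start of the episode above 0.02 m).
It fails at once if the board under test is touched by the robot, lifted or shifted (contact force between any of the arm, the fingers and board above 0.3 N or distance of board_centre from where it was at the start of the episode above 0.006 m).
It fails at once if the solder reel or the brass-wool pot is tipped over (angle between any of spool, cleaner's own z axis and vertical above 0.5 rad).
It also fails if it takes over 42 s, if anything falls off the work surface, if the arm or the gripper's body presses on something with over 40 N, if the wrist force passes 120 N, or if a joint passes its speed limit or range.

## Robot

A 7-joint arm with a two-finger parallel gripper is mounted at the origin on the work surface. World frame = base frame: x ahead of the robot, y to its left, z up, the work surface at z = 0. Lengths are in m, angles in rad, forces in N, time in s.
With the tool pointing down it reaches from about 0.35 to 0.9 m from the base axis. Payload 8.1 kg.
Tool frame: the origin (TCP) lies midway between the tips of the shut fingers; the grasp point (between the pads) lies 19 mm behind it; z points along the fingers, y is the line along which they close (so a half turn about z gives the same grasp; the last joint's range is limited). The gripper opens to 92 mm and grips with 3 to 60 N. Pads are 19 mm wide; open, the fingers measure 130 mm over their backs; the gripper's body (75 mm by 190 mm) begins 47 mm behind the grasp point.
Start: joints at [1.184, 0.434, 0.025, 1.573, -0.012, 1.134, -0.075], TCP at [0.175, -0.6, 0.227] pointing down, gripper open.
Joint ranges: [-2.62, 2.62], [-0.44, 2.09], [-1.27, 1.32], [0.08, 2.57], [-1.32, 4.46], [0.12, 2], [-2.74, 2.74]. Speed limits (rad/s): [2.22, 2.22, 3.01, 3.01, 3.14, 3.14, 3.14].

## Interface

Orientations are given as [roll, pitch, yaw] about the fixed x, y, z axes, in that order (R = Rz(yaw) Ry(pitch) Rx(roll)).
In Python, from cell import sensors, vision, order gives the robot as it stands. The module is installed in compiled form; this text tells all that it offers.
- The arm moves only by the shell command python3 -m pendant 'ROWS'. ROWS is JSON, a list of rows, each a list of 3 entries, a list of its own where there are three numbers: the opening, from -1 (shut) to 1 (fully open), then the shift along the world's x, y, z scaled (see below), then the turn about the world's z scaled (see below). A call has 1 to 5 rows; each row shifts and turns the commanded pose from where the row before left it; what a row does not reach is not made up. The controller multiplies each number of a shift by 4 cm and each number of a turn by 6 degrees. A row lasts 1/8 s, in which the tool goes at most 62.5 mm and 10.7 degrees, less where a joint would pass 70% of its speed; a pose out of reach is approached as far as the arm can. A call with a number of a shift or a turn outside -1 to 1 is refused whole. A call with a gripper value outside its range is refused whole. The fingers move at their own pace and stop on an object; the grip force is fixed at half the most. Time passes only in rows, so rows that do not move let the fingers close. It gives the time, the measured TCP pose, the force, the opening and the grip force at its end, in the units of the state.
- sensors.read_state(): the state, without advancing time (a new reading comes with each control period).
- vision.capture(name): name is "scene" or "side" or "wrist"; returns a dict with "frame" (384x512x3 uint8, blue, green, red), "vertical_fov" (degrees; the focal length in pixels is half the picture's height over the tangent of half this angle, whatever the lens; pixels are square), "cx", "cy" (the principal point, pixels), "dist_coeffs" ([k1, k2, p1, p2, k3] as OpenCV has them; the pictures are not rectified), "xyz" and "rotation" of the camera in the world. Camera axes: x right, y up, looking along -z (the intrinsics and any distortion apply to the point x, -y, -z); pixel columns grow to the right and rows downward; lengths in m; the calibration is good to about 2 mm. A picture is of the moment at which its call begins. There is no depth.
- order.finish_job(): hands the job in; it is judged then, once.
The state is a dict: "t": time; "qpos": joint angles; "joint_velocities": joint speeds; "tau": joint torques, N m; "ee_pos": TCP position; "eef_rot": TCP orientation; "wrist_force": force on the tool from outside, world axes, zero at the start; "torque": the same for the moment, N m; "grip_width": finger opening in m; "finger_force": force on a finger pad.
Only numpy, scipy, OpenCV 4.12 (cv2) and the standard library are available. Lean on these libraries where they do the work, as an engineer would, in place of code of your own. Each camera call takes 0.05 s, during which the arm holds its last target. There are 200 camera calls.

## Working session

There is one attempt and no reset: what is moved stays moved. The work goes in short steps, Python scripts to look and compute and a shell command to move; the robot and the scene stay as the last step left them, time stands still between calls to the robot, and variables do not carry over. Pictures are saved under pics/ and viewed, at most 10 in all, crops included, and the job is handed in when it is done.

```bash
mkdir -p pics; cat > h.py <<'E'
import numpy as np,cv2,pickle
from cell import sensors,vision,order
def cap(n,f):
    c=vision.capture(n); cv2.imwrite(f'pics/{f}.png',c['frame']); pickle.dump(c,open(f'pics/{f}.pkl','wb')); return c
def load(f): return pickle.load(open(f'pics/{f}.pkl','rb'))
def KD(c):
    f=192/np.tan(np.radians(c['vertical_fov'])/2)
    return np.array([[f,0,c['cx']],[0,f,c['cy']],[0,0,1.]]),np.array(c['dist_coeffs'],float)
def Rm(c):
    R=np.array(c['rotation'],float)
    if R.shape!=(3,3):
        from scipy.spatial.transform import Rotation as Ro
        R=Ro.from_euler('xyz',R).as_matrix() if R.size==3 else R.reshape(3,3)
    return R
def proj(c,P):
    R=Rm(c)@np.diag([1,-1,-1]); K,D=KD(c)
    rv=cv2.Rodrigues(R.T)[0]; t=-R.T@np.array(c['xyz'])
    return cv2.projectPoints(np.atleast_2d(np.array(P,float)),rv,t,K,D)[0].reshape(-1,2)
def atz(c,uv,z):
    K,D=KD(c); p=cv2.undistortPoints(np.array(uv,float).reshape(-1,1,2),K,D).reshape(-1,2)
    d=np.c_[p,np.ones(len(p))]@(Rm(c)@np.diag([1,-1,-1])).T; o=np.array(c['xyz'])
    return o+d*((z-o[2])/d[:,2])[:,None]
E
python3 - <<'E'
from h import *
for n in ['scene','side']:
    c=cap(n,n+'0'); print(n,c['xyz'],c['rotation'],c['vertical_fov'],c['dist_coeffs'])
print(sensors.read_state())
E
```

```text
scene [0.83949635 0.46761902 0.77842618] [ 0.66806004 -0.00306338  2.57686339] 46.50164896938697 [0.0151291 0.        0.        0.        0.       ]
side [ 0.31295894 -0.45284889  0.70551998] [ 0.72418232  0.01788672 -0.52979462] 49.95346884268125 [-0.09112722  0.          0.          0.          0.        ]
{'t': 0.1, 'qpos': array([ 1.18443834,  0.43512966,  0.02495364,  1.57402057, -0.01162759,
        1.13400772, -0.07508674]), 'joint_velocities': array([-0.00100768, -0.0004631 , -0.00058505, -0.00174333, -0.00064167,
       -0.00024822,  0.00061679]), 'tau': array([ 3.02248613e-03, -6.69121957e+01,  9.88185257e-01, -3.15139353e+01,
       -6.04569633e-02,  3.74906184e-02,  5.14460453e-05]), 'ee_pos': array([ 0.1748145 , -0.59956301,  0.22603231]), 'eef_rot': array([-3.14017546e+00,  9.54509915e-05,  2.83708167e-01]), 'wrist_force': array([-0.17323601, -0.55220929, -0.05139699]), 'torque': array([-0.00390391, -0.02552483, -0.03707267]), 'finger_force': 0.0, 'grip_width': 0.09156517681046623}
```

View pics/scene0.png

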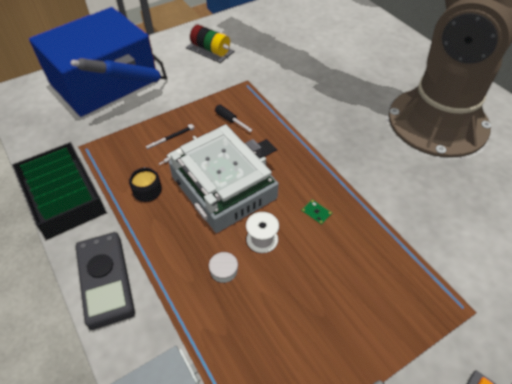

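View pics/side0.png

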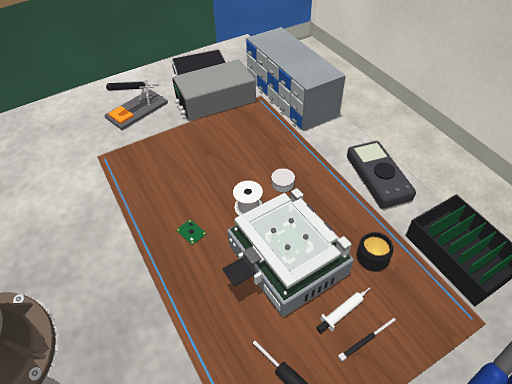

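The scene view has the fixture at about (222,175), with its black tab at (263,148). In the side view the fixture is at about (290,250) and the tab at (240,272). The reel is on its +y side at (248,195), and the syringe and driver are on its -y side. I'll enlarge both.

```bash
python3 - <<'E'
from h import *
a=cv2.imread('pics/scene0.png')[115:235,155:288]; b=cv2.imread('pics/side0.png')[175:325,210:370]
a=cv2.resize(a,(400,361),interpolation=cv2.INTER_CUBIC); b=cv2.resize(b,(400,375),interpolation=cv2.INTER_CUBIC)
o=np.zeros((375,800,3),np.uint8);o[:361,:400]=a;o[:,400:]=b;cv2.imwrite('pics/crop.png',o)
c=load('side0');d=load('scene0')
print(atz(d,[[263,148]],.0675),atz(c,[[240,272]],.0675))
E
```

```text
[[ 0.46067999 -0.10430094  0.0675    ]] [[ 0.46003949 -0.10729671  0.0675    ]]
```

View pics/crop.png

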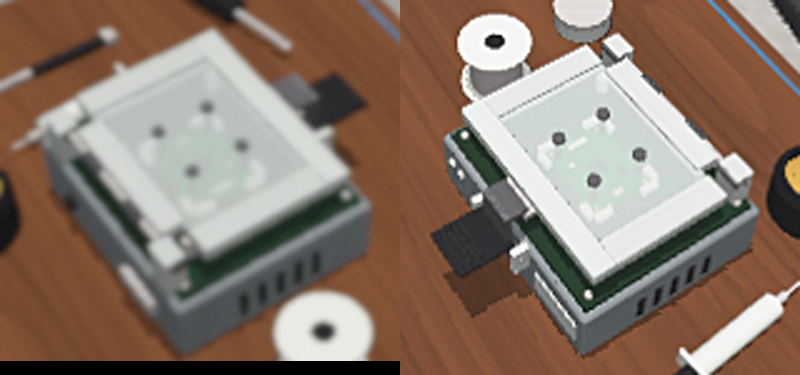

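The crops show the top-plate corners, the lid's front corners and the thumb plate's front corners clearly, which is enough for a planar pose fit.

```bash
cat > fit.py <<'E'
from h import *
from scipy.optimize import least_squares
c=load('side0');d=load('scene0')
S=lambda u,v:(210+(u-400)/2.5,175+v/2.5)
C=lambda u,v:(155+u/3.0075,115+v/3.0075)
obs=[(c,(-80,95,62),S(447,134)),(c,(-80,-95,62),S(583,328)),(c,(80,-95,62),S(757,207)),
(c,(-66,85,92),S(463,112)),(c,(-66,-85,92),S(597,274)),(c,(-132,21,64.5),S(431,236)),(c,(-132,-21,64.5),S(461,274)),
(d,(-80,95,62),C(371,209)),(d,(80,95,62),C(183,325)),(d,(80,-95,62),C(45,138)),(d,(-66,-85,92),C(211,29)),(d,(-66,85,92),C(350,170)),
(d,(-132,-21,64.5),C(340,73)),(d,(-132,21,64.5),C(367,103))]
def W(p,P):
    P=np.atleast_2d(P)/1000.;cs,sn=np.cos(p[2]),np.sin(p[2])
    return np.c_[p[0]+cs*P[:,0]-sn*P[:,1],p[1]+sn*P[:,0]+cs*P[:,1],P[:,2]+.003]
def res(p): return np.concatenate([proj(k,W(p,P))[0]-o for k,P,o in obs])
E
cat > go.py <<'E'
from fit import *
r=least_squares(res,[.57,-.08,0.2],loss='soft_l1');np.save('pose.npy',r.x)
print(r.x);print(res(r.x).reshape(-1,2).round(1).tolist())
print('press',W(r.x,(-116,0,64.5)),'plate',W(r.x,[(-132,0,0),(-66,0,0),(68,0,0)]))
for n,u,k,z in [('spool',(248,190),c,.055),('tin',(283,176),c,.027),('cleaner',(376,246),c,.053),('spare',(191,231),c,.003),('driverH',(275,365),c,.01),('dtip',(255,343),c,.01),('syr',(345,311),c,.01),('syrback',(322,327),c,.01)]: print(n,atz(k,u,z)[0].round(3))
E
python3 go.py
```

```text
[ 0.56903047 -0.09685907  0.0620718 ]
[[-3.0, -0.5], [0.7, -3.0], [2.3, -0.9], [-1.5, -1.1], [-1.1, 1.4], [-0.5, -1.1], [-0.1, 1.1], [0.9, -2.7], [-1.9, -4.2], [-3.4, -0.8], [-0.1, 0.4], [-0.1, 0.8], [-2.0, -1.0], [0.4, 0.1]]
press [[ 0.45325387 -0.10405478  0.0675    ]] plate [[ 0.43728468 -0.10504729  0.003     ]
 [ 0.50315758 -0.10095318  0.003     ]
 [ 0.63689951 -0.0926409   0.003     ]]
spool [0.572 0.064 0.055]
tin [0.671 0.082 0.027]
cleaner [ 0.71  -0.184  0.053]
spare [0.433 0.067 0.003]
driverH [ 0.438 -0.262  0.01 ]
dtip [ 0.429 -0.212  0.01 ]
syr [ 0.597 -0.245  0.01 ]
syrback [ 0.544 -0.248  0.01 ]
```

The fit is good to about 1 px on the tab and lid: press point (0.453, -0.104, 0.0675), yaw 0.062. I'm moving in with the fingers shut.

```bash
python3 -m pendant '[[-1,[0.55,1,0],-0.5],[-1,[0.55,1,0],-0.5],[-1,[0.55,1,0],-0.5],[-1,[0.55,1,0],-0.5],[-1,[0.55,1,0],-0.1]]'; python3 -m pendant '[[-1,[0.55,1,0],0],[-1,[0.55,1,0],0],[-1,[0.55,1,0],0],[-1,[0.55,1,0],0],[-1,[0.55,1,0],0]]'
```

```text
t: 0.72
ee_pos: [0.2854, -0.3984, 0.2265]
eef_rot: [-3.141, 0.0, 0.063]
wrist_force: [1.0, -0.8, 0.5]
grip_width: 0.0462
finger_force: 0.0
t: 1.35
ee_pos: [0.3953, -0.1986, 0.2267]
eef_rot: [3.142, 0.0, 0.064]
wrist_force: [0.8, -0.6, -0.4]
grip_width: 0.0009
finger_force: 0.0
```

```bash
python3 -m pendant '[[-1,[0.45,0.79,-0.5],0],[-1,[0.45,0.79,-0.5],0],[-1,[0.45,0.79,-0.5],0],[-1,[0,0,-0.7],0],[-1,[0,0,-0.7],0]]'; python3 - <<'E'
from h import *
a=cap('side','side1')['frame'][175:325,210:370];b=cap('scene','scene1')['frame'][115:235,155:288]
o=np.hstack([cv2.resize(a,(400,375)),cv2.resize(b,(400,375))]);cv2.imwrite('pics/crop1.png',o)
print(sensors.read_state()['ee_pos'])
E
```

```text
t: 1.98
ee_pos: [0.449, -0.1046, 0.1098]
eef_rot: [-3.141, 0.0, 0.065]
wrist_force: [-0.0, 0.1, -0.5]
grip_width: 0.0002
finger_force: 0.0
[ 0.44684105 -0.1048176   0.10835933]
```

View pics/crop1.png

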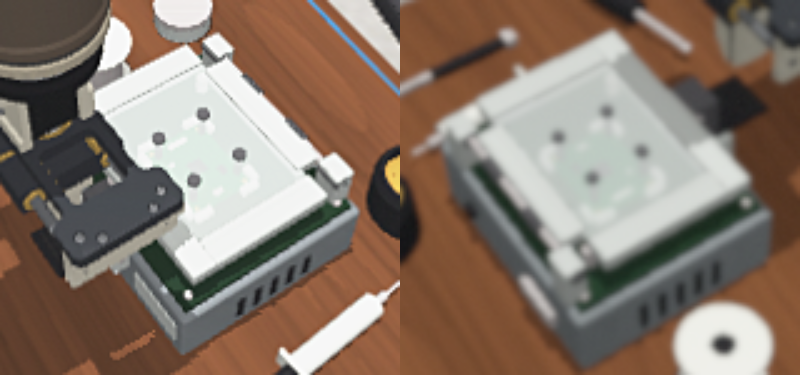

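The fingers stand above and slightly in front of the black tab. They're clear of the lid, so I'll descend.

```bash
python3 -m pendant '[[-1,[0.08,0,-0.45],0],[-1,[0,0,-0.45],0],[-1,[0,0,-0.05],0]]'; python3 -m pendant '[[-1,[0,0,-0.1],0],[-1,[0,0,0],0]]'
```

```text
t: 2.45
ee_pos: [0.4518, -0.1053, 0.0727]
eef_rot: [-3.141, 0.001, 0.064]
wrist_force: [0.6, -0.0, 0.0]
grip_width: 0.0003
finger_force: 0.0
t: 2.7
ee_pos: [0.4525, -0.1053, 0.0693]
eef_rot: [3.141, -0.001, 0.064]
wrist_force: [-0.7, 0.1, 0.5]
grip_width: 0.0007
finger_force: 0.0
```

```bash
python3 -m pendant '[[-1,[-0.03,0,-0.1],0],[-1,[0,0,-0.07],0],[-1,[0,0,0],0]]'; python3 -m pendant '[[-1,[0,0,-0.05],0],[-1,[0,0,0],0]]'
```

```text
t: 3.08
ee_pos: [0.4509, -0.1054, 0.0625]
eef_rot: [3.141, -0.0, 0.064]
wrist_force: [-3.6, 0.1, 10.1]
grip_width: 0.0004
finger_force: 5.4
t: 3.32
ee_pos: [0.4509, -0.1055, 0.0613]
eef_rot: [3.141, -0.0, 0.064]
wrist_force: [-7.0, 0.9, 22.0]
grip_width: 0.0003
finger_force: 12.1
```

```bash
python3 -m pendant '[[-1,[-0.1,0,0.1],0],[-1,[-0.5,0,0.3],0],[-1,[-0.5,0,0.5],0],[-1,[-0.3,0,0.6],0],[-1,[0,0,0.5],0]]';python3 -m pendant '[[-1,[0,0,0],0],[-1,[0,0,0],0],[-1,[0,0,0],0],[-1,[0,0,0],0],[-1,[0,0,0],0]]'; python3 -m pendant '[[-1,[0,0,0],0],[-1,[0,0,0],0],[-1,[0,0,0],0],[-1,[0,0,0],0],[-1,[0,0,0],0]]'; python3 - <<'E'
from h import *
a=cap('side','side2')['frame'][115:325,150:430];b=cap('scene','scene2')['frame'][55:265,115:395]
o=np.vstack([cv2.resize(a,(400,300)),cv2.resize(b,(400,300))]);cv2.imwrite('pics/crop2.png',o)
E
```

```text
t: 3.95
ee_pos: [0.3939, -0.1053, 0.1409]
eef_rot: [3.141, 0.0, 0.064]
wrist_force: [0.3, 0.6, 0.1]
grip_width: 0.0001
finger_force: 0.0
t: 4.58
ee_pos: [0.3948, -0.1051, 0.1396]
eef_rot: [-3.141, 0.001, 0.064]
wrist_force: [0.1, 0.2, 0.1]
grip_width: 0.0002
finger_force: 0.0
t: 5.2
ee_pos: [0.395, -0.1052, 0.14]
eef_rot: [3.142, -0.0, 0.064]
wrist_force: [-0.4, -1.0, -0.9]
grip_width: 0.0001
finger_force: 0.0
```

View pics/crop2.png

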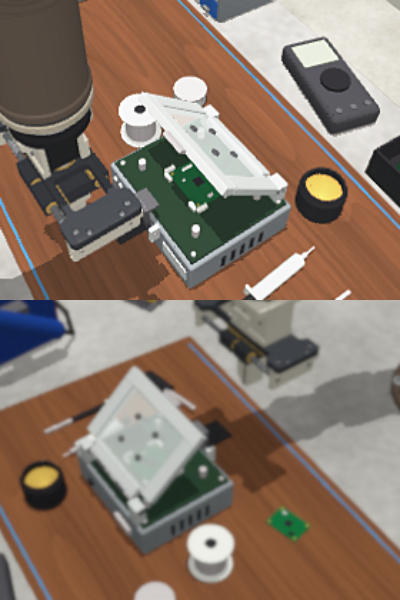

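The lid has sprung up, with its front corners at side crop (147,95) and (225,190). The board is in its nest. Next I'll estimate the lid angle.

```bash
python3 - <<'E'
from fit import *
p=np.load('pose.npy');c=load('side2');d=load('scene2')
o=[(c,85,(253,181.5)),(c,-85,(307.5,248)),(d,-85,(209.5,102.6)),(d,85,(260,142.5))]
for th in np.arange(.5,1.3,.1):
    print(round(th,1),[[ (proj(k,W(p,(68-134*np.cos(th)+h*np.sin(th),y,85+134*np.sin(th)+h*np.cos(th))))[0]-u).round(0).tolist() for h in(-5,7)] for k,y,u in o])
for th in (.8,1.,1.2,1.57,1.9): print(th,W(p,[(68-r*np.cos(th)-5*np.sin(th),0,85+r*np.sin(th)-5*np.cos(th)) for r in (124,143)]).round(3).tolist())
E
```

```text
0.5 [[[-15.0, 16.0], [-12.0, 10.0]], [[-11.0, 17.0], [-8.0, 12.0]], [[9.0, 7.0], [6.0, 4.0]], [[6.0, 15.0], [4.0, 13.0]]]
0.6 [[[-12.0, 10.0], [-9.0, 4.0]], [[-8.0, 11.0], [-4.0, 5.0]], [[6.0, 4.0], [2.0, 1.0]], [[4.0, 12.0], [1.0, 10.0]]]
0.7 [[[-8.0, 4.0], [-5.0, -2.0]], [[-3.0, 5.0], [1.0, -1.0]], [[2.0, 1.0], [-2.0, -1.0]], [[0.0, 10.0], [-3.0, 8.0]]]
0.8 [[[-4.0, -2.0], [-1.0, -8.0]], [[2.0, -2.0], [7.0, -8.0]], [[-2.0, -1.0], [-6.0, -3.0]], [[-4.0, 8.0], [-7.0, 7.0]]]
0.9 [[[0.0, -8.0], [4.0, -14.0]], [[7.0, -8.0], [12.0, -14.0]], [[-7.0, -3.0], [-11.0, -4.0]], [[-8.0, 7.0], [-12.0, 6.0]]]
1.0 [[[5.0, -14.0], [10.0, -19.0]], [[13.0, -15.0], [19.0, -20.0]], [[-12.0, -4.0], [-16.0, -5.0]], [[-13.0, 6.0], [-17.0, 6.0]]]
1.1 [[[10.0, -20.0], [15.0, -25.0]], [[19.0, -21.0], [25.0, -26.0]], [[-17.0, -5.0], [-22.0, -5.0]], [[-18.0, 6.0], [-23.0, 7.0]]]
1.2 [[[16.0, -25.0], [21.0, -29.0]], [[26.0, -27.0], [32.0, -32.0]], [[-23.0, -5.0], [-28.0, -5.0]], [[-24.0, 7.0], [-29.0, 8.0]]]
0.8 [[0.547, -0.098, 0.173], [0.534, -0.099, 0.187]]
1.0 [[0.566, -0.097, 0.19], [0.556, -0.098, 0.206]]
1.2 [[0.587, -0.096, 0.202], [0.581, -0.096, 0.219]]
1.57 [[0.632, -0.093, 0.212], [0.632, -0.093, 0.231]]
1.9 [[0.672, -0.09, 0.207], [0.678, -0.09, 0.225]]
```

Lid angle is about 0.72 rad, with its edge near x 0.53, z 0.175. I'll push on the edge and rise as it goes back.

```bash
python3 -m pendant '[[-1,[0.6,0.04,0.05],0],[-1,[0.6,0.04,0.05],0],[-1,[0.6,0.04,0.05],0],[-1,[0.5,0.03,0.05],0],[-1,[0.3,0.02,0.1],0]]'; python3 -m pendant '[[-1,[0.25,0.02,0.1],0],[-1,[0.25,0.02,0.15],0],[-1,[0.25,0.02,0.2],0],[-1,[0.25,0.02,0.2],0],[-1,[0.25,0.02,0.2],0]]'
```

```text
t: 5.92
ee_pos: [0.4997, -0.0982, 0.1518]
eef_rot: [-3.141, 0.0, 0.064]
wrist_force: [-0.2, -0.9, -0.3]
grip_width: -0.0
finger_force: 0.0
t: 6.55
ee_pos: [0.5498, -0.0944, 0.1867]
eef_rot: [3.142, -0.001, 0.064]
wrist_force: [-0.2, -0.3, -0.0]
grip_width: 0.0007
finger_force: 0.2
```

```bash
python3 - <<'E'
from h import *
a=cap('side','side3')['frame'][75:325,130:430];b=cap('scene','scene3')['frame'][15:265,95:395]
o=np.hstack([cv2.resize(a,(400,333)),cv2.resize(b,(400,333))]);cv2.imwrite('pics/crop3.png',o)
E
```

```text
(no output)
```

View pics/crop3.png

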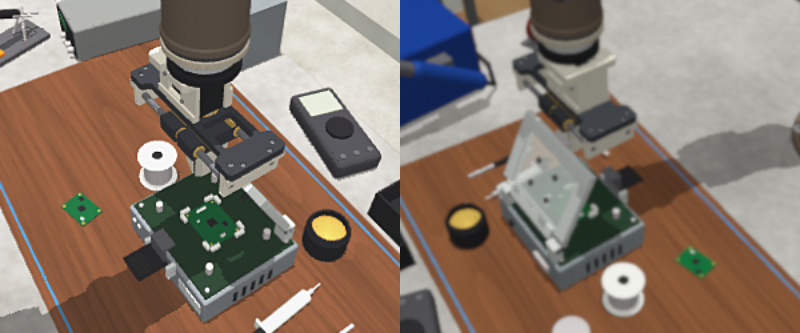

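The lid is now at roughly 1.1 rad with the fingers in front of its bar, and the board is untouched. I'll keep pushing.

```bash
python3 -m pendant '[[-1,[0.25,0.02,0.1],0],[-1,[0.25,0.02,0.1],0],[-1,[0.25,0.02,0.1],0],[-1,[0.25,0.02,0.05],0],[-1,[0.25,0.02,0],0]]'; python3 -m pendant '[[-1,[0.25,0.02,0],0],[-1,[0.25,0.02,0],0],[-1,[0.25,0.02,0],0],[-1,[0.2,0.02,0],0],[-1,[0.2,0.02,0],0]]'
```

```text
t: 7.28
ee_pos: [0.5998, -0.0903, 0.2]
eef_rot: [3.142, -0.0, 0.064]
wrist_force: [-0.4, 0.1, -0.4]
grip_width: 0.0004
finger_force: 0.2
t: 7.9
ee_pos: [0.6454, -0.0863, 0.1998]
eef_rot: [-3.142, 0.0, 0.064]
wrist_force: [0.0, -0.6, -0.8]
grip_width: 0.0004
finger_force: 0.3
```

```bash
python3 -m pendant '[[-1,[0.15,0.01,0],0],[-1,[0.1,0.01,0],0],[-1,[0.1,0.01,0],0],[-1,[0,0,0],0]]'; python3 -m pendant '[[-1,[0.1,0,0],0],[-1,[0.05,0,0],0],[-1,[0,0,0],0]]'
```

```text
t: 8.4
ee_pos: [0.6575, -0.0854, 0.1997]
eef_rot: [3.142, 0.003, 0.064]
wrist_force: [-6.8, 0.5, 2.5]
grip_width: 0.0004
finger_force: 3.5
t: 8.78
ee_pos: [0.6584, -0.0854, 0.1993]
eef_rot: [-3.141, 0.014, 0.064]
wrist_force: [-27.0, 0.8, 14.6]
grip_width: 0.0002
finger_force: 15.3
```

The lid is on its stop: the push force has built up. I'll back away.

```bash
python3 -m pendant '[[-1,[-0.3,0,0],0],[-1,[-0.6,0,0.1],0],[-1,[-0.9,0,0.2],0],[-1,[-1,0,0.2],0],[-1,[-1,0,0.2],0]]'; python3 -m pendant '[[-1,[-1,0,0],0],[-1,[-1,0,0],0],[-1,[-0.5,0,0],0],[-1,[0,0,0],0],[-1,[0,0,0],0]]'; python3 - <<'E'
from h import *
a=cap('side','side4')['frame'][75:325,130:430];b=cap('scene','scene4')['frame'][15:265,95:395]
o=np.hstack([cv2.resize(a,(400,333)),cv2.resize(b,(400,333))]);cv2.imwrite('pics/crop4.png',o)
E
```

```text
t: 9.4
ee_pos: [0.5121, -0.0852, 0.2284]
eef_rot: [3.141, -0.001, 0.064]
wrist_force: [0.2, 0.3, 0.3]
grip_width: 0.0003
finger_force: 0.0
t: 10.02
ee_pos: [0.4141, -0.0852, 0.2284]
eef_rot: [3.141, -0.002, 0.064]
wrist_force: [0.0, -0.0, 0.0]
grip_width: 0.0004
finger_force: 0.0
```

View pics/crop4.png

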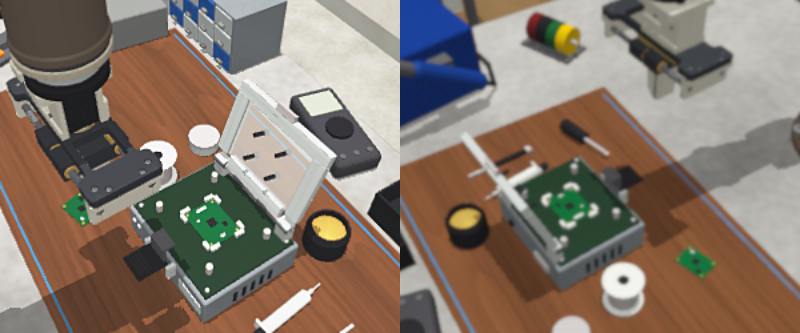

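The lid leans back past upright, with its corners at side crop (237,80) and (336,155). The board is in its nest, the tab is up and the hand is clear. One check of the angle before I hand in.

```bash
python3 - <<'E'
from fit import *
p=np.load('pose.npy');c=load('side4')
for th in (1.6,1.7,1.8,1.9,2.):
    print(th,[((proj(c,W(p,(68-134*np.cos(th)-h*-np.sin(th),y,85+134*np.sin(th)+h*np.cos(th))))[0]-[130,75])/.75).round(0).tolist() for y in(85,-85) for h in(-5,7)])
E
```

```text
1.6 [[218.0, 87.0], [225.0, 84.0], [307.0, 168.0], [315.0, 164.0]]
1.7 [[226.0, 83.0], [233.0, 81.0], [315.0, 163.0], [323.0, 160.0]]
1.8 [[234.0, 81.0], [241.0, 79.0], [323.0, 159.0], [330.0, 157.0]]
1.9 [[241.0, 79.0], [248.0, 78.0], [331.0, 157.0], [337.0, 155.0]]
2.0 [[248.0, 78.0], [254.0, 78.0], [338.0, 154.0], [343.0, 153.0]]
```

```bash
python3 -c "
from cell import order;print(order.finish_job())"
```

```text
the job is handed in; nothing more can be done
None
```

The fixture is open and the job is handed in: the tab was pressed, the lid sprang up and was pushed back to its stop (about 1.9 rad by force and camera), the board looks undisturbed in its nest and the hand is clear; no verdict was returned.

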